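Present a finished linear lamp over its packing tray

TASK

Get the linear lamp ready for packing: first slide the open cardboard tray along the bench, without lifting or tipping it, until it sits squarely within the four taped corner marks. Then lift the lamp straight out of its plywood rack, carry it level to the tray, and finish while still holding it in the gripper, level, steady and lengthways over the middle of the tray, about 10 cm above its rim. Leave the other things on the bench where they are.

Things in the scene. Friction and masses are not known exactly. Their poses are not given: they have to be found in the camera images.
- lamp: the linear lamp: straight aluminium channel 240 long (its x axis) x 30 wide (y) x 24 high (z), white strip on top, and a grey driver box (55 long x 26 wide x 20 high) fixed on top at the +x end, from 60 to 115 mm along +x. Origin: middle of the channel's underside; z up. About 0.25 to 0.45 kg. The bare sides can be gripped anywhere between the rack's two saddles; well away from the balance point it may tip in the grip
- lamp_balance (a point): a point inside the channel at half its height, straight below the lamp's centre of mass: 22 mm from the lamp's middle towards the driver box, 12 mm above the underside (12 mm below the channel's top face)
- rack: plywood rack fixed to the bench that carries the lamp: base plate 230 x 70 x 10 mm, two saddles 22 mm thick (along x) centred 85 mm either side of the middle, whose seats stand 60 mm above the bench; 10 mm wide cheeks rise 16 mm above the seats either side of the lamp with 3 mm play each. Open between the saddles. Origin: centre of its underside; x along the lamp
- tray: empty open-topped cardboard tray, 250 long (x) x 100 wide (y) x 45 high, walls and floor 5 mm, 0.2 to 0.45 kg, loose on the bench. Origin: centre of its underside. It starts 12 to 18 cm to the marks' +y side (the robot's left), up to 2 cm off along their length, turned up to 0.25 rad from them
- spot: four flat black tape corner marks on the bench around the tray's place, inner outline 270 long (x) x 120 wide (y), so 10 mm of space all round; flat, fixed. Origin: middle of the place on the bench, x along its length
- carton_small: bystander, leave alone: small closed cardboard carton 45 x 60 x 35 mm, origin under its centre
- tape_roll: bystander, leave alone: roll of paper tape lying flat, 84 mm across, 24 mm high
- jar: bystander, leave alone: jar 56 mm across, 85 mm high
- offcut: bystander, leave alone: plain aluminium channel offcut 240 x 28 x 20 mm lying on the bench along its x axis (no box on it, not the lamp)
- screwdriver: bystander, leave alone: black-handled screwdriver 180 mm long lying on the bench
- mug: bystander, leave alone: white mug 80 mm across, 90 mm high
- carton_flat: bystander, leave alone: flat white carton 130 x 90 x 40 mm

How it is judged (in metres and radians):
On the way, in this order (a step that is already met when the one before it is completed fails the run):
1. the tray stands squarely within the marks (horizontal distance between tray and spot below 0.02 m and angle between the x axis of tray and the x axis of spot, either way round below 0.17 rad), for 0.2 s.
2. the lamp is lifted level and clear of its rack, held in the fingers (height (world z) of lamp above 0.085 m and angle between lamp's own z axis and vertical below 0.12 rad and contact force between lamp and rack below 0.1 N and contact force between lamp and the fingers above 1 N), for 0.3 s.
At the end, for the whole second after the job is handed in: Tray flat, within 20 mm and 0.17 rad of the marks; lamp in the fingers (over 1 N), middle within 45 mm and 0.25 rad of the tray's, level within 0.12 rad, underside 95 to 250 mm above the bench, slower than 20 mm/s and 0.15 rad/s, touching neither rack nor tray (all of step 1 and angle between tray's own z axis and vertical below 0.05 rad and height (world z) of tray below 0.01 m and height (world z) of lamp between 0.095 and 0.25 m and angle between lamp's own z axis and vertical below 0.12 rad and horizontal distance between lamp and tray below 0.045 m and angle between the x axis of lamp and the x axis of tray, either way round below 0.25 rad and linear speed of lamp below 0.02 m/s and angular speed of lamp below 0.15 rad/s and contact force between lamp and the fingers above 1 N and contact force between lamp and tray below 0.1 N and contact force between lamp and rack below 0.1 N); the arm keeps its last pose, push and grip.
It fails at once if the tray is lifted or tipped (height (world z) of tray above 0.02 m or angle between tray's own z axis and vertical above 0.2 rad).
It fails at once if the lamp is tipped by more than 0.35 rad (angle between lamp's own z axis and vertical above 0.35 rad).
It fails at once if another thing on the bench is moved by more than 30 mm (distance of any of carton_small, tape_roll, jar, offcut, screwdriver, mug, carton_flat from where it was at the start of the episode above 0.03 m).
It also fails if it takes over 64 s, if anything falls off the work surface, if the arm or the gripper's body presses on something with over 40 N, if the wrist force passes 120 N, or if a joint passes its speed limit or range.

ROBOT

A 6-joint arm with a two-finger parallel gripper is mounted at the origin on the work surface. World frame = base frame: x ahead of the robot, y to its left, z up, the work surface at z = 0. Lengths are in m, angles in degrees, forces in N, time in s.
With the tool pointing down it reaches from about 0.4 to 0.825 m from the base axis. Payload 7 kg.
Tool frame: the origin (TCP) lies midway between the tips of the shut fingers; the grasp point (between the pads) lies 19 mm behind it; z points along the fingers, y is the direction in which the jaws open and shut (so a half turn about z gives the same grasp; the last joint's range is limited). The gripper opens to 88 mm and grips with 3 to 60 N. Pads are 19 mm wide; open, the fingers measure 130 mm over their backs; the gripper's body (78 mm by 193 mm) begins 47 mm behind the grasp point.
Start: joints at [-56.889, 20.546, 0.682, 0, -70.136, -16.507], TCP at [0.193, -0.647, 0.227] pointing down, gripper open.
Joint ranges: [-176.03, 176.03], [-82.01, 121.73], [-58.28, 71.71], [-173.87, 95.51], [-174.79, -0.11], [-173.66, 173.66]. Speed limits (degrees/s): [136.94, 136.94, 172.46, 180, 180, 180].

INTERFACE

Orientations are given as a 3x3 rotation matrix whose columns are the frame's x, y, z axes.
In Python, from rig import robot gives the robot as it stands. Calls block until the motion is done:
- robot.goto(position, orientation): joint-space move of the TCP to a pose.
- robot.servo_line(position, ori=None, speed=0.15): straight line of the TCP; ori=None keeps the orientation; speed is the mean speed in m/s.
- robot.movej(angles): joint-space move.
- robot.move_gripper(opening): opening from 0.0 (shut) to 1.0 (fully open); the grip force is fixed at half the most; returns when the fingers have stopped.
- robot.dwell(seconds).
- robot.ik(position, orientation): joint angles nearest the present ones, or None.
- robot.grab_frame(name): name is "scene" or "top" or "wrist"; returns (picture, depth): 420x560x3 uint8, red, green, blue; 420x560 float32, m along the optical axis (not along the pixel's ray), 0 where there is no reading.
- robot.camera_info(name): a dict with "vfov" (degrees; the focal length in pixels is half the picture's height over the tangent of half this angle, whatever the lens; pixels are square), "cx", "cy" (the principal point, pixels), "k1" (the pictures are not rectified: a ray, as slopes to the right and down, at radius r is drawn at 1 + k1 r^2 times it, then the intrinsics apply), "view" (4x4, takes a point from world to camera coordinates); the wrist camera has in their place "T_tool_cam" (4x4, takes a point from camera to tool coordinates, whose origin is the TCP and whose axes are the flange's). Camera axes: x right, y down, z forward; pixel columns grow to the right and rows downward; lengths in m; the calibration is good to about 2 mm. A picture is of the moment at which its call begins: read the wrist's pose just before it. camera_info takes no time and is no camera call.
A pose or a line that the arm cannot do raises robot.Unreachable and nothing moves.
- robot.job_done(): hands the job in, once; it reports no verdict.
Readings, each from a call of its own:
- robot.read_t(): time.
- robot.read_qpos(): joint angles.
- robot.read_qvel(): joint speeds.
- robot.read_effort(): joint torques, N m.
- robot.read_position(): TCP position.
- robot.read_tcp_rot(): TCP orientation.
- robot.read_force(): force on the tool from outside, world axes, zero at the start.
- robot.read_ft_torque(): the same for the moment, N m.
- robot.read_grip_width(): opening from 0.0 (shut) to 1.0 (fully open).
Only numpy, scipy, OpenCV 4.12 (cv2) and the standard library are available. Lean on these libraries where they do the work, as an engineer would, in place of code of your own. Each camera call takes 0.05 s, during which the arm holds its last target.

## Working session

There is one attempt and no reset: what is moved stays moved. The work goes in short steps, each a Python script; the robot and the scene stay as the last script left them, time stands still between calls to the robot, and variables do not carry over. Pictures are saved under pics/ and viewed, and the job is handed in when it is done.

```bash
ls; mkdir -p pics; python3 - <<'E'
from rig import robot
import cv2, numpy as np
np.set_printoptions(precision=4,suppress=True)
for n in ["scene","top","wrist"]:
    print(n,robot.camera_info(n))
for n in ["scene","top"]:
    p,d=robot.grab_frame(n)
    cv2.imwrite(f"pics/{n}0.png",p[:,:,::-1]); np.savez(f"{n}0.npz",p=p,d=d)
    print(n,d.min(),d.max(),(d==0).mean())
print(robot.read_t(),robot.read_position(),robot.read_tcp_rot())
E
```

```text
pics
scene {'vfov': 53.51351064422098, 'cx': 279.97904223629797, 'cy': 209.0516611599711, 'k1': -0.05773928950692127, 'view': array([[ 0.5879,  0.8088,  0.0095, -0.3699],
       [ 0.5856, -0.4175, -0.6949, -0.2597],
       [-0.5581,  0.4141, -0.7191,  1.4172],
       [ 0.    ,  0.    ,  0.    ,  1.    ]])}
top {'vfov': 49.90765926560722, 'cx': 279.4375749925612, 'cy': 209.48386563836831, 'k1': -0.02277565694228698, 'view': array([[-0.0292, -0.9996,  0.0011,  0.023 ],
       [-0.9834,  0.0286, -0.179 ,  0.5764],
       [ 0.1789, -0.0063, -0.9838,  1.0941],
       [ 0.    ,  0.    ,  0.    ,  1.    ]])}
wrist {'vfov': 64.61083710421076, 'cx': 284.74473449780646, 'cy': 212.34951681334675, 'k1': -0.05712554429307437, 'T_tool_cam': array([[ 0.0007, -0.9538, -0.3004,  0.0817],
       [ 1.    ,  0.0007,  0.0001,  0.0002],
       [ 0.0001, -0.3004,  0.9538, -0.1576],
       [ 0.    ,  0.    ,  0.    ,  1.    ]])}
scene 0.0 3.5470605 0.004098639455782313
top 0.0 2.1640122 0.00399234693877551
0.1 [ 0.1927 -0.6464  0.2257] [[-0.9583 -0.2856 -0.0006]
 [-0.2856  0.9583  0.0014]
 [ 0.0001  0.0015 -1.    ]]
```

View pics/top0.png

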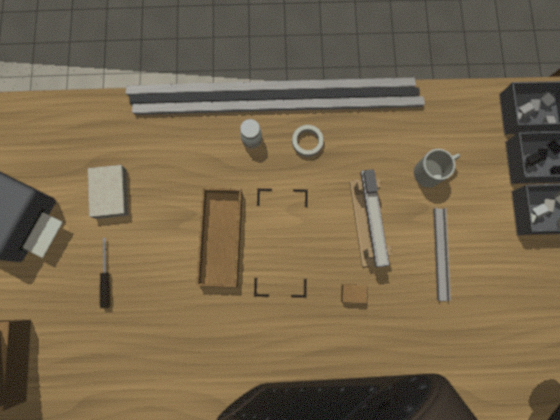

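View pics/scene0.png

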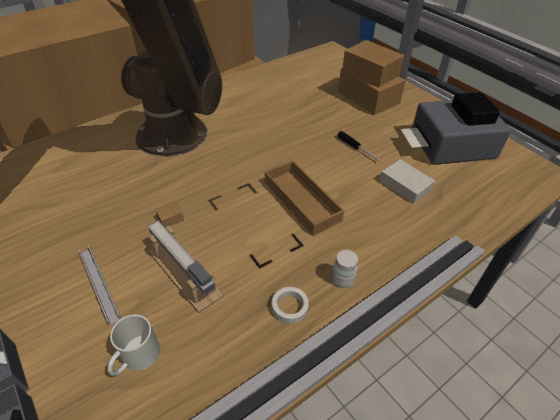

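The top view shows the tray at (203–242, 190–288), the marks at (258–307, 190–296), and the lamp in its rack near (375, 220) with the driver box at the far end. Next I'll get coordinates for these.

```bash
cat > hlp.py <<'E'
import numpy as np, cv2
def K(ci,h=420):
    f=h/2/np.tan(np.radians(ci["vfov"]/2)); return np.array([[f,0,ci["cx"]],[0,f,ci["cy"]],[0,0,1.]])
def rays(ci,px):
    # k1 model on slopes: drawn = s*(1+k1 r^2) == OpenCV radial k1
    return cv2.undistortPoints(np.asarray(px,float).reshape(-1,1,2),K(ci),np.array([ci["k1"],0,0,0.])).reshape(-1,2)
def T_wc(ci,tool=None):
    return np.linalg.inv(ci["view"]) if tool is None else tool@ci["T_tool_cam"]
def on_plane(ci,px,z,tool=None):
    T=T_wc(ci,tool); s=rays(ci,px); d=np.c_[s,np.ones(len(s))]@T[:3,:3].T; o=T[:3,3]
    return o+d*((z-o[2])/d[:,2])[:,None]
def cloud(ci,D,tool=None):
    v,u=np.mgrid[0:D.shape[0],0:D.shape[1]]
    s=rays(ci,np.c_[u.ravel(),v.ravel()]); T=T_wc(ci,tool)
    P=np.c_[s,np.ones(len(s))]*D.reshape(-1,1)
    return (P@T[:3,:3].T+T[:3,3]).reshape(*D.shape,3)
E
python3 - <<'E'
from rig import robot
from hlp import *
np.set_printoptions(precision=4,suppress=True)
ci=robot.camera_info("top"); z=np.load("top0.npz"); p,d=z["p"],z["d"]
P=cloud(ci,d)
print("bench z",np.median(P[250:340,130:190,2]), "tray floor",P[240,222],"box top",P[182,370],"lamp",P[235,377],"mug",P[168,435])
g=p.max(2)
# marks
roi=np.zeros_like(g);roi[180:305,250:315]=1
m=((g<45)&(roi>0)&(P[...,2]<0.01)).astype(np.uint8)
n,l,s,c=cv2.connectedComponentsWithStats(m)
for i in range(1,n):
    if s[i,4]>15: 
        ys,xs=np.where(l==i); print("mark",s[i],c[i]); W=on_plane(ci,np.c_[xs,ys],0.0); print(W.min(0),W.max(0))
# tray
X=P[...,0];Y=P[...,1];Z=P[...,2]
np.savez("Ptop.npz",P=P)
big=lambda im,a,b,c,e:cv2.resize(im[a:b,c:e],None,fx=4,fy=4,interpolation=cv2.INTER_CUBIC)
cv2.imwrite("pics/crop_tray.png",big(p[:,:,::-1],170,310,190,330))
cv2.imwrite("pics/crop_lamp.png",big(p[:,:,::-1],150,310,335,465))
E
```

```text
bench z -0.0009064479564014905 tray floor [0.5084 0.158  0.0075] box top [ 0.63   -0.2181  0.1017] lamp [ 0.5009 -0.2307  0.0822] mug [ 0.6871 -0.4174  0.0047]
```

View pics/crop_tray.png

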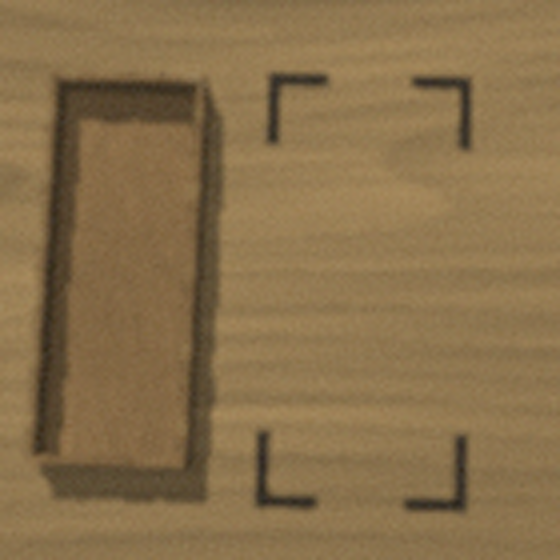

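View pics/crop_lamp.png

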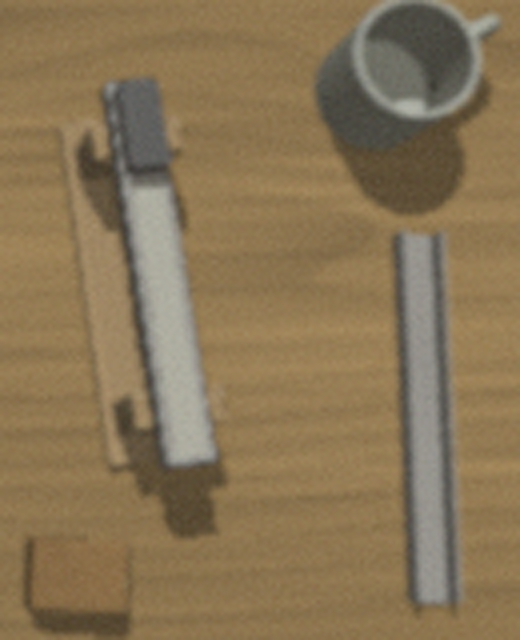

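Tray rim corners in the crop are near (60,80), (203,82), (38,455) and (190,468). The four marks are clearly visible, and the lamp's white strip runs from (150,185) to (215,462).

```bash
python3 - <<'E'
from rig import robot
from hlp import *
np.set_printoptions(precision=4,suppress=True)
ci=robot.camera_info("top"); z=np.load("top0.npz"); p,d=z["p"],z["d"]
P=cloud(ci,d); g=cv2.cvtColor(p,cv2.COLOR_RGB2GRAY)
def rect(W): 
    (c,s,a)=cv2.minAreaRect((W[:,:2]*1000).astype(np.float32)); 
    b=cv2.boxPoints((c,s,a)); e=[b[1]-b[0],b[2]-b[1]]; e=max(e,key=np.linalg.norm); 
    e=e*np.sign(e[0]); return np.array(c)/1000,np.array(s),np.degrees(np.arctan2(e[1],e[0]))
# marks: dark vs. local
bl=cv2.medianBlur(g,31).astype(int)
m=((bl-g>35)&(P[...,2]<0.012)).astype(np.uint8); m[:180]=0;m[305:]=0;m[:,:250]=0;m[:,315:]=0
n,l,s,c=cv2.connectedComponentsWithStats(m,connectivity=8)
for i in range(1,n):
    if s[i,4]>10: print("mark",s[i])
ys,xs=np.where(np.isin(l,[i for i in range(1,n) if s[i,4]>20]))
W=on_plane(ci,np.c_[xs,ys],0.0); print("marks outer rect",rect(W))
# tray rim by depth
m=(P[...,2]>0.036)&(P[...,2]<0.06); m[:180]=0;m[300:]=0;m[:,:190]=0;m[:,248:]=0
W=P[m]; print("tray rim n",len(W),W.min(0),W.max(0),rect(W))
ys,xs=np.where(m); print("rim on plane",rect(on_plane(ci,np.c_[xs,ys],0.045)))
hand=(np.array([[60,80],[203,82],[190,468],[38,455]])+.5)/4-.5+[190,170]
h=on_plane(ci,hand,0.045);print("hand corners",h, rect(h), h.mean(0))
# lamp
m=(P[...,2]>0.078)&(P[...,2]<0.115); m[:160]=0;m[290:]=0;m[:,:345]=0;m[:,400:]=0
W=P[m];print("lamp depth",len(W),W.min(0),W.max(0),rect(W))
m2=(g>140)&m; W2=on_plane(ci,np.argwhere(m2)[:,::-1],0.084);print("strip",rect(W2),np.median(P[m2][:,2]))
m3=m&(P[...,2]>0.097);W3=P[m3];print("box",rect(W3),np.median(W3[:,2]))
# scene view crosscheck
ci=robot.camera_info("scene"); z=np.load("scene0.npz"); p,d=z["p"],z["d"]; Q=cloud(ci,d)
roi=lambda x0,x1,y0,y1:(Q[...,0]>x0)&(Q[...,0]<x1)&(Q[...,1]>y0)&(Q[...,1]<y1)
m=roi(.3,.75,.03,.27)&(Q[...,2]>0.036)&(Q[...,2]<0.06);print("scene tray",rect(Q[m]))
m=roi(.35,.7,-.32,-.14)&(Q[...,2]>0.078);print("scene lamp",rect(Q[m]),Q[m].min(0),Q[m].max(0))
m=m&(Q[...,2]>0.097);print("scene box",rect(Q[m]))
E
```

```text
mark [257 188  15  18  81]
mark [293 189  15  19  87]
mark [254 278  15  19  89]
mark [291 279  16  19  89]
marks outer rect (array([0.501 , 0.0044]), array([134.9408, 284.9572]), np.float32(-2.9658585))
tray rim n 609 [0.3884 0.1042 0.0361] [0.6409 0.2193 0.0505] (array([0.5143, 0.1617]), array([100.8653, 250.22  ]), np.float32(-3.5598905))
rim on plane (array([0.514, 0.161]), array([100.7473, 249.7162]), np.float32(-3.6147625))
hand corners [[0.6357 0.1973 0.045 ]
 [0.6317 0.1052 0.045 ]
 [0.3868 0.1167 0.045 ]
 [0.3974 0.211  0.045 ]] (array([0.5115, 0.1582]), array([ 94.699 , 245.1929]), np.float32(-2.68603)) [0.5129 0.1575 0.045 ]
lamp depth 1247 [ 0.4253 -0.2628  0.078 ] [ 0.6682 -0.1971  0.1076] (array([ 0.5468, -0.2282]), array([243.9145,  52.1924]), np.float32(5.1121655))
strip (array([ 0.5128, -0.2311]), array([170.4422,  27.9212]), np.float32(5.5343795)) 0.08379203674357139
box (array([ 0.6332, -0.2198]), array([54.6175, 26.7787]), np.float32(5.31038)) 0.10314748534438667
scene tray (array([0.5161, 0.1568]), array([102.8085, 252.2073]), np.float32(-3.746192))
scene lamp (array([ 0.5477, -0.2356]), array([246.046 ,  42.0235]), np.float32(5.727875)) [ 0.4239 -0.2657  0.078 ] [ 0.671  -0.2045  0.1069]
scene box (array([ 0.6353, -0.2217]), array([55.386, 26.771]), np.float32(5.2940574))
```

Estimates agree across both cameras and the given sizes:

| Item | Centre | Yaw |
|---|---|---|
| Spot | (0.501, 0.004) | −3.0° |
| Tray | (0.515, 0.160) | −3.6° |
| Lamp | (0.547, −0.229) | 5.4°, box towards +x |

My plan is to pinch the tray's +y wall at its middle and slide it across.

```bash
cat >> hlp.py <<'E'
def down(yaw_deg,flip=1):
    # tool z down, tool x = flip*(cos,sin) of yaw, y = z cross x
    a=np.radians(yaw_deg); x=flip*np.array([np.cos(a),np.sin(a),0]); z=np.array([0,0,-1.]); return np.c_[x,np.cross(z,x),z]
def Rz(yaw_deg):
    a=np.radians(yaw_deg); return np.array([[np.cos(a),-np.sin(a)],[np.sin(a),np.cos(a)]])
def toolT(robot):
    T=np.eye(4);T[:3,:3]=robot.read_tcp_rot();T[:3,3]=robot.read_position();return T
E
python3 - <<'E'
from rig import robot
from hlp import *
np.set_printoptions(precision=3,suppress=True)
c=np.array([.5145,.1605]); y0=-3.6
w=c+Rz(y0)@[0,.0475]
for f in (1,-1):
    for pos,yw in [((*w,.2),y0),((.5035,.052,.02),-3),((.569,-.227,.05),5.4),((.523,.002,.13),-3)]:
        print(f,robot.ik(pos,down(yw,f)))
f=-1
robot.goto((*w,.2),down(y0,f))
T=toolT(robot); p,d=robot.grab_frame("wrist")
cv2.imwrite("pics/wrist1.png",p[:,:,::-1]); np.savez("w1.npz",p=p,d=d,T=T)
print(robot.read_t(),T)
E
```

```text
1 [ 42.004  10.667 -16.54    0.    -62.793  44.396]
1 [ 28.163  18.493 -34.722   0.    -36.785  58.837]
1 [ -3.504  24.146 -19.456   0.    -46.398  98.904]
1 [ 21.733  11.276 -25.994   0.    -52.73   65.267]
-1 [  42.004   10.667  -16.54     0.     -62.793 -135.604]
-1 [  28.163   18.493  -34.722   -0.     -36.785 -121.163]
-1 [ -3.504  24.146 -19.456   0.    -46.398 -81.096]
-1 [  21.733   11.276  -25.994    0.     -52.73  -114.733]
3.35 [[-0.998  0.063  0.     0.518]
 [ 0.063  0.998 -0.     0.207]
 [-0.    -0.    -1.     0.2  ]
 [ 0.     0.     0.     1.   ]]
```

View pics/wrist1.png

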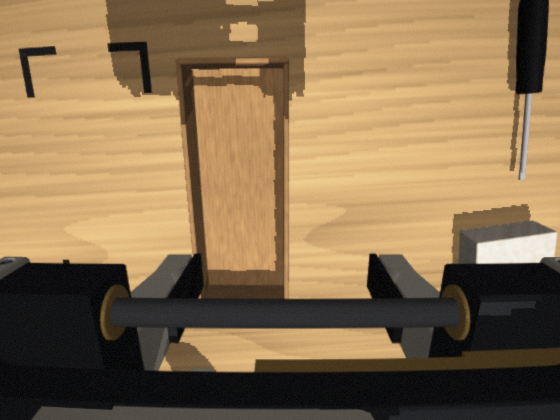

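```bash
python3 - <<'E'
from rig import robot
from hlp import *
np.set_printoptions(precision=4,suppress=True)
z=np.load("w1.npz");ci=robot.camera_info("wrist");P=cloud(ci,z["d"],z["T"])
m=(P[...,2]>.036)&(P[...,2]<.056)
W=P[m&(P[...,1]>.17)];print(len(W),W.min(0),W.max(0), np.median(W[:,2]))
for a in np.arange(.38,.66,.03):
    s=W[(W[:,0]>a)&(W[:,0]<a+.03)]
    if len(s)>3: print(round(a+.015,3),s[:,1].min(),s[:,1].max(),np.median(s[:,1]))
E
```

```text
3711 [0.3906 0.1701 0.036 ] [0.6316 0.4971 0.0467] 0.04002267002108223
0.395 0.17010942317897637 0.21816861354686823 0.1990352796435082
0.425 0.210924811696613 0.21721943512467584 0.21411311183420745
0.455 0.20902355938740716 0.2154223197484292 0.21221584126265278
0.485 0.20707023557818013 0.21362607373127712 0.21036968068256245
0.515 0.2052818864471878 0.21179667418849546 0.20855434331569478
0.545 0.20418674160559377 0.20999228897434413 0.2070065204786494
0.575 0.20234971052300205 0.49631141040341353 0.4507365601787413
0.605 0.2004307086849547 0.4971116341799667 0.44711429266702163
0.635 0.19961121441828505 0.20352527875802978 0.201612484132104
```

The wrist view shows the tray's +y wall at column 287, midway between the fingers. Its measured height and line agree with the plan to 2 mm. Next I'll descend and grip.

```bash
python3 - <<'E'
from rig import robot
from hlp import *
np.set_printoptions(precision=4,suppress=True)
q=robot.read_position(); R=down(-3.5,-1)
robot.servo_line((q[0],.2083,.10),R,speed=.15)
robot.servo_line((q[0],.2083,.016),speed=.08)
print(robot.read_position(),robot.read_force())
robot.move_gripper(0.0)
print(robot.read_t(),robot.read_grip_width(),robot.read_position(),robot.read_force())
p,d=robot.grab_frame("scene");cv2.imwrite("pics/s2.png",p[:,:,::-1])
p,d=robot.grab_frame("top");cv2.imwrite("pics/t2.png",p[:,:,::-1]);np.savez("t2.npz",p=p,d=d)
E
```

```text
[0.518  0.2086 0.0165] [0.3588 0.9418 0.5707]
6.625 0.05577973771530122 [0.5177 0.2083 0.016 ] [0.7162 0.2293 0.0495]
```

View pics/s2.png

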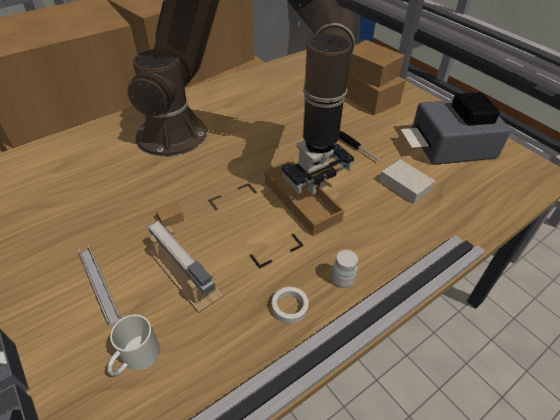

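Grip width reads 4.9 mm, which matches the 5 mm wall, and the scene view shows the gripper straddling it near (315,175). Now I'll slide the tray.

```bash
python3 - <<'E'
from rig import robot
from hlp import *
np.set_printoptions(precision=4,suppress=True)
z0=robot.read_position()[2]
robot.servo_line((.5035,.0518,z0),down(-3.0,-1),speed=.05)
robot.dwell(.3)
print(robot.read_t(),robot.read_position(),robot.read_force(),robot.read_grip_width())
p,d=robot.grab_frame("scene");cv2.imwrite("pics/s3.png",p[:,:,::-1])
p,d=robot.grab_frame("top");cv2.imwrite("pics/t3.png",p[:,:,::-1]);np.savez("t3.npz",p=p,d=d)
E
```

```text
10.3167 [0.5035 0.0518 0.016 ] [-0.0499  0.8506 -1.4375] 0.05468932432798776
```

View pics/t3.png

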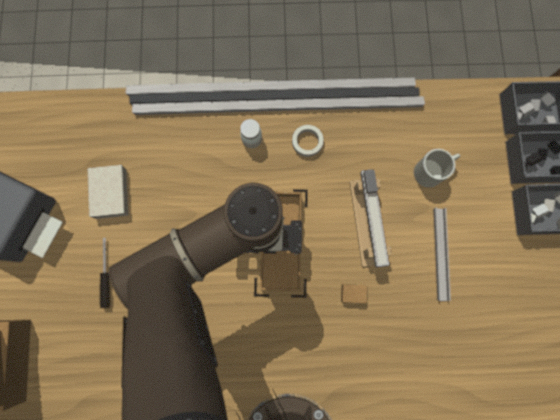

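The tray now sits inside the marks (about 258–303, 193–295). Next I'll release it, lift away and verify.

```bash
python3 - <<'E'
from rig import robot
from hlp import *
np.set_printoptions(precision=4,suppress=True)
robot.move_gripper(0.45)
q=robot.read_position()
robot.servo_line((q[0],q[1],.20),speed=.12)
f=-1;yl=5.4; b=np.array([.547,-.229])+Rz(yl)@[.022,0]
robot.goto((*b,.24),down(yl,f))
robot.move_gripper(1.0)
T=toolT(robot);p,d=robot.grab_frame("wrist");cv2.imwrite("pics/w4.png",p[:,:,::-1]);np.savez("w4.npz",p=p,d=d,T=T)
ci=robot.camera_info("wrist");P=cloud(ci,d,T)
p,d=robot.grab_frame("top");cv2.imwrite("pics/t4.png",p[:,:,::-1]);np.savez("t4.npz",p=p,d=d)
print(robot.read_t(),T,b)
def rect(W): 
    (c,s,a)=cv2.minAreaRect((W[:,:2]*1000).astype(np.float32)); 
    b=cv2.boxPoints((c,s,a)); e=max([b[1]-b[0],b[2]-b[1]],key=np.linalg.norm); 
    e=e*np.sign(e[0]); return np.array(c)/1000,np.array(s),np.degrees(np.arctan2(e[1],e[0]))
Q=cloud(robot.camera_info("top"),d)
m=(Q[...,2]>.036)&(Q[...,2]<.06);m[:180]=0;m[305:]=0;m[:,:250]=0;m[:,312:]=0
print("tray",rect(Q[m]),m.sum())
m=(P[...,2]>.076)&(P[...,2]<.11)&(P[...,0]>.40)&(P[...,0]<.70)&(P[...,1]>-.28)&(P[...,1]<-.17)
W=P[m];print(len(W),W.min(0),W.max(0))
for a in np.arange(.41,.68,.02):
    s=W[(W[:,0]>a)&(W[:,0]<a+.02)]
    if len(s)>3: print(round(a+.01,3),np.median(s[:,2]),s[:,1].min(),s[:,1].max(),(s[:,1].min()+s[:,1].max())/2)
E
```

```text
15.0583 [[-0.9956 -0.094  -0.      0.5689]
 [-0.094   0.9956  0.     -0.227 ]
 [ 0.      0.     -1.      0.24  ]
 [ 0.      0.      0.      1.    ]] [ 0.5689 -0.2269]
tray (array([0.5026, 0.0436]), array([ 28.5046, 248.3628]), np.float32(-4.989446)) 214
8168 [ 0.4249 -0.2632  0.076 ] [ 0.6659 -0.1948  0.1054]
0.42 0.08307821821004457 -0.253725437925457 -0.22500492991170803 -0.23936518391858252
0.44 0.08397583519912472 -0.25396852384457796 -0.2098111790195501 -0.23188985143206403
0.46 0.08391662201053424 -0.26324413593159585 -0.2090221040902747 -0.23613312001093528
0.48 0.08406938152515389 -0.26236607363499376 -0.20918878169813557 -0.23577742766656468
0.5 0.08395537129093478 -0.24869940409238783 -0.2172957793379621 -0.23299759171517498
0.52 0.08397384473993658 -0.24700693349241076 -0.21610345105543668 -0.23155519227392374
0.54 0.08406032451617498 -0.2443876861399624 -0.2139932373858358 -0.2291904617628991
0.56 0.08404707337466999 -0.24273627320892924 -0.21177616920703532 -0.22725622120798228
0.58 0.08397682357938918 -0.24108614354210156 -0.21049676565942327 -0.22579145460076241
0.6 0.08452595534873736 -0.23951419088358417 -0.20846844245351437 -0.22399131666854927
0.62 0.10317760139326515 -0.24960530158993047 -0.195316733735709 -0.22246101766281973
0.64 0.10315326110416034 -0.24801995203795738 -0.19478103134194585 -0.22140049168995163
0.66 0.10313731560728834 -0.2335408659503306 -0.20362259035793354 -0.21858172815413207
```

View pics/w4.png

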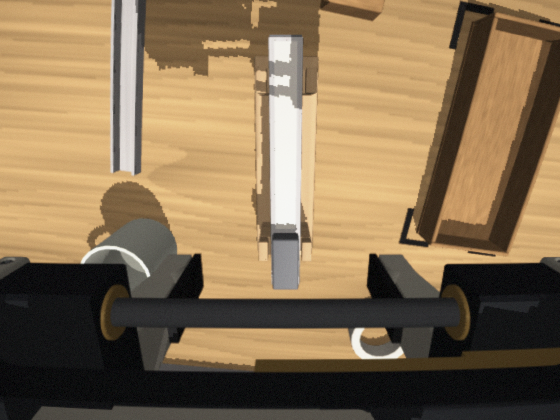

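View pics/t4.png

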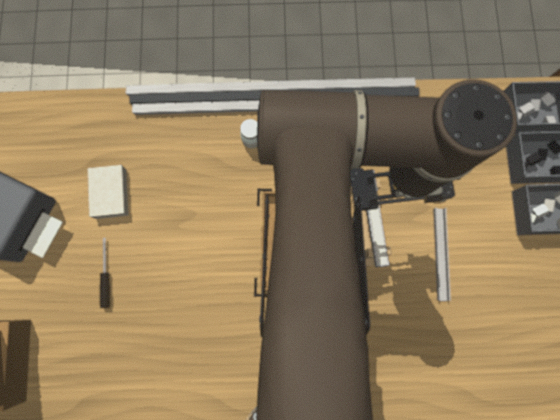

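The wrist depth puts the lamp midline within 1 mm of the planned grasp, at yaw 5.2°. The arm blocks the top view of the tray, so I'll check it from the scene camera before lifting.

```bash
python3 - <<'E'
from rig import robot
from hlp import *
np.set_printoptions(precision=4,suppress=True)
def rect(W): 
    (c,s,a)=cv2.minAreaRect((W[:,:2]*1000).astype(np.float32)); 
    b=cv2.boxPoints((c,s,a)); e=max([b[1]-b[0],b[2]-b[1]],key=np.linalg.norm); 
    e=e*np.sign(e[0]); return np.array(c)/1000,np.array(s),np.degrees(np.arctan2(e[1],e[0]))
p,d=robot.grab_frame("scene");cv2.imwrite("pics/s4.png",p[:,:,::-1])
Q=cloud(robot.camera_info("scene"),d)
m=(Q[...,0]>.34)&(Q[...,0]<.68)&(Q[...,1]>-.09)&(Q[...,1]<.1)&(Q[...,2]>0.036)&(Q[...,2]<0.056);print("scene tray",rect(Q[m]),m.sum(),np.percentile(Q[m][:,2],95))
z=np.load("w4.npz");P=cloud(robot.camera_info("wrist"),z["d"],z["T"])
m=(P[...,0]>.34)&(P[...,0]<.68)&(P[...,1]>-.09)&(P[...,1]<.1)&(P[...,2]>0.036)&(P[...,2]<0.056);print("wrist tray",rect(P[m]),m.sum())
E
```

```text
scene tray (array([0.5025, 0.001 ]), array([100.4186, 251.8211]), np.float32(-3.5864317)) 559 0.044763625490650605
wrist tray (array([0.5006, 0.0044]), array([102.8564, 250.5864]), np.float32(-2.9687648)) 4141
```

View pics/s4.png

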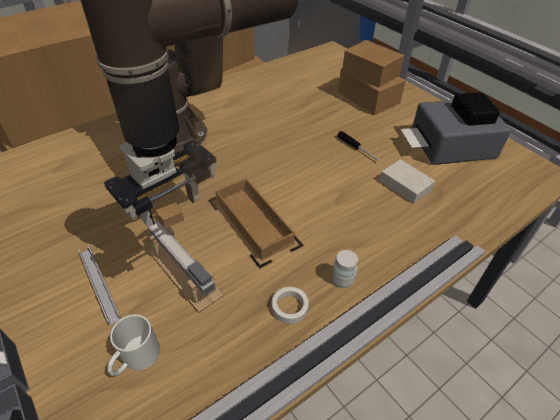

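The tray is at about (0.501, 0.004) and −3.0°, on the spot. Now I'll grip the lamp at its balance point and lift it.

```bash
python3 - <<'E'
from rig import robot
from hlp import *
np.set_printoptions(precision=4,suppress=True)
R=down(5.2,-1); x,y=.5685,-.2266
robot.servo_line((x,y,.14),R,speed=.15)
robot.servo_line((x,y,.053),speed=.08)
print(robot.read_position(),robot.read_force())
robot.move_gripper(0.0)
robot.dwell(.2)
print("grip mm",robot.read_grip_width()*88,robot.read_position(),robot.read_force())
robot.servo_line((x,y,.063),speed=.02); robot.dwell(.2)
print("lift1",robot.read_force(),robot.read_ft_torque(),robot.read_grip_width()*88)
p,d=robot.grab_frame("scene");cv2.imwrite("pics/s5.png",p[:,:,::-1]);np.savez("s5.npz",p=p,d=d)
Q=cloud(robot.camera_info("scene"),d)
print(robot.read_t())
E
```

```text
[ 0.5689 -0.2267  0.0536] [ 0.1293 -0.6001  0.1219]
grip mm 30.284084729399233 [ 0.5685 -0.2266  0.053 ] [-0.0109 -0.7259 -0.7943]
lift1 [ 0.2473  0.7679 -4.6678] [ 0.0132 -0.0123  0.0526] 29.89521736750894
19.2083
```

View pics/s5.png

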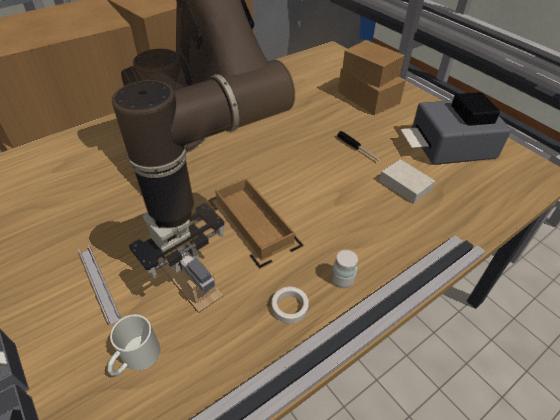

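The grip width is 30 mm, as expected, with about 4.5 N of weight and almost no torque, so the balance is good. Next I'll lift it straight up and check that it's level.

```bash
python3 - <<'E'
from rig import robot
from hlp import *
np.set_printoptions(precision=4,suppress=True)
robot.servo_line((.5685,-.2266,.15),speed=.06); robot.dwell(.6)
print("lift",robot.read_force(),robot.read_ft_torque(),robot.read_grip_width()*88)
p,d=robot.grab_frame("scene");cv2.imwrite("pics/s6.png",p[:,:,::-1])
T=toolT(robot);p,d=robot.grab_frame("wrist");cv2.imwrite("pics/w6.png",p[:,:,::-1])
P=cloud(robot.camera_info("wrist"),d,T)
u=(P[...,:2]-[.5685,-.2266])@Rz(5.2); L,S=u[...,0],u[...,1]
for a in np.arange(-.16,.1,.02):
    m=(L>a)&(L<a+.02)&(abs(S)<.008)&(P[...,2]>.14)
    if m.sum()>10: print(round(a+.01,3),m.sum(),np.median(P[m][:,2]))
m=(abs(S)<.008)&(P[...,2]>.15)&(L<-.02);print("near end",L[m].min())
print(robot.read_t())
E
```

```text
lift [ 1.1391 -1.1369 -3.3473] [-0.0268 -0.0001  0.0447] 29.53424487769246
-0.11 2556 0.18134762345752398
-0.09 3567 0.18165176893702906
-0.07 2298 0.1813426862310049
-0.05 2019 0.18132817156072015
-0.03 8144 0.24338882684138283
-0.01 1354 0.18132738341984966
0.01 441 0.18129380209360998
0.03 599 0.1811939176038858
near end -0.11773923657710857
21.5083
```

View pics/s6.png

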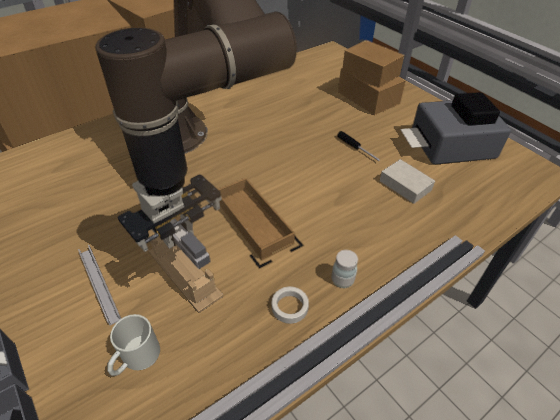

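View pics/w6.png

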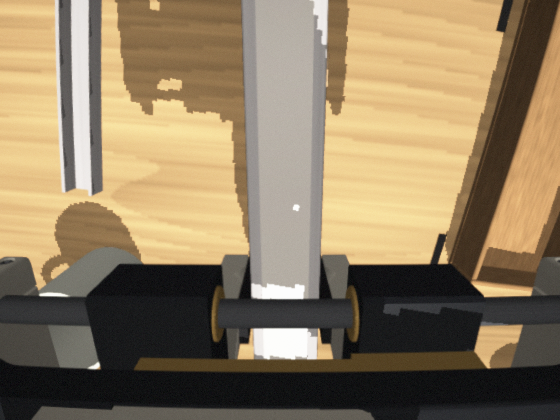

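The lamp is level, with its top at 0.181 m along the whole visible length. Now I'll carry it over the tray.

```bash
python3 - <<'E'
from rig import robot
from hlp import *
np.set_printoptions(precision=4,suppress=True)
robot.servo_line((.523,.0032,.15),down(-3.0,-1),speed=.06)
robot.servo_line((.523,.0032,.139),speed=.03); robot.dwell(.8)
print(robot.read_position(),robot.read_force(),robot.read_ft_torque(),robot.read_grip_width()*88)
p,d=robot.grab_frame("scene");cv2.imwrite("pics/s7.png",p[:,:,::-1]);Q=cloud(robot.camera_info("scene"),d)
T=toolT(robot);p,d=robot.grab_frame("wrist");cv2.imwrite("pics/w7.png",p[:,:,::-1])
P=cloud(robot.camera_info("wrist"),d,T)
pt,dt=robot.grab_frame("top");cv2.imwrite("pics/t7.png",pt[:,:,::-1]);V=cloud(robot.camera_info("top"),dt)
for n,C in (("wrist",P),("scene",Q),("top",V)):
    u=(C[...,:2]-[.501,.0044])@Rz(-3.0); L,S=u[...,0],u[...,1]
    for a in np.arange(-.14,.13,.02):
        m=(L>a)&(L<a+.02)&(abs(S)<.03)&(C[...,2]>.155)&(C[...,2]<.195)
        if m.sum()>10: print(n,round(a+.01,3),m.sum(),np.median(C[m][:,2]),np.percentile(S[m],[2,98]))
    m=(C[...,2]>.155)&(C[...,2]<.195)&(abs(S)<.012)&(abs(L)<.16)
    if m.sum(): print(n,"ends",L[m].min(),L[m].max())
    m=(abs(L)<.15)&(abs(S)<.07)&(C[...,2]>.036)&(C[...,2]<.056)
    if m.sum(): print(n,"tray",m.sum(),L[m].min(),L[m].max(),S[m].min(),S[m].max())
print(robot.read_t())
E
```

```text
[0.523  0.0032 0.139 ] [-0.7992  0.239  -4.3885] [0.0109 0.013  0.0068] 29.911285399131657
wrist -0.09 4213 0.1701085626940669 [-0.0145  0.0142]
wrist -0.07 4851 0.1701185084694783 [-0.0142  0.0143]
wrist -0.05 4323 0.17009746296830414 [-0.0144  0.0143]
wrist -0.03 3788 0.17008179525133488 [-0.0144  0.0142]
wrist -0.01 3301 0.1700713074825576 [-0.0143  0.0143]
wrist 0.01 4540 0.17003765725461695 [-0.0255  0.0259]
wrist 0.03 1106 0.17817120424429567 [-0.0185  0.019 ]
wrist 0.05 1354 0.16999172210815494 [-0.0139  0.0147]
wrist ends -0.09595979678544696 0.05327638178927922
wrist tray 4368 -0.12476473919277302 0.059476991956752365 -0.050448802421021 0.05063454897823474
scene -0.11 40 0.1681639924897837 [-0.0185  0.0003]
scene 0.01 19 0.16960261413360023 [0.0056 0.0162]
scene 0.03 179 0.16958250734047653 [-0.0285  0.0276]
scene 0.05 42 0.16826071141099525 [-0.0187  0.0059]
scene 0.07 110 0.18686988506560082 [-0.0186  0.0085]
scene 0.09 116 0.18713907386257556 [-0.0184  0.0078]
scene 0.11 180 0.178764677735803 [-0.0185  0.0094]
scene 0.13 49 0.1621869502279294 [-0.0173  0.0104]
scene ends -0.12119529808147825 0.12370868148690785
scene tray 398 -0.12514546988680533 0.1273232261855214 -0.05450140831638635 0.046757127277168374
top -0.11 121 0.16929739317014847 [-0.013   0.0137]
top -0.09 126 0.16970088874894007 [-0.0148  0.0141]
top -0.07 127 0.169691452206286 [-0.0145  0.0147]
top -0.05 125 0.16972865964349615 [-0.0141  0.0152]
top -0.03 118 0.16983673560812407 [-0.0137  0.0156]
top -0.01 88 0.16977994373857053 [-0.0132  0.0139]
top ends -0.12168964885978621 -0.00385997233534016
top tray 281 -0.12541684572040207 0.0009024390482476414 -0.04944111415847293 0.05070162420137067
27.0333
```

View pics/s7.png

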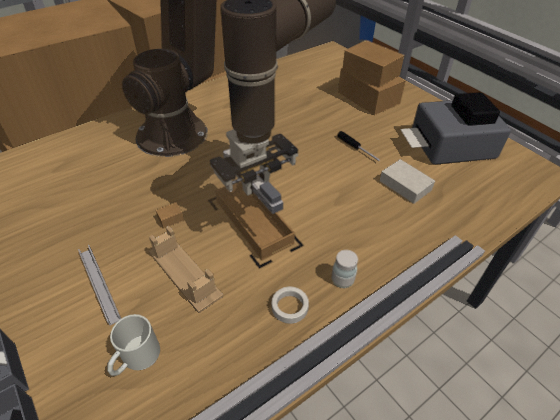

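View pics/t7.png

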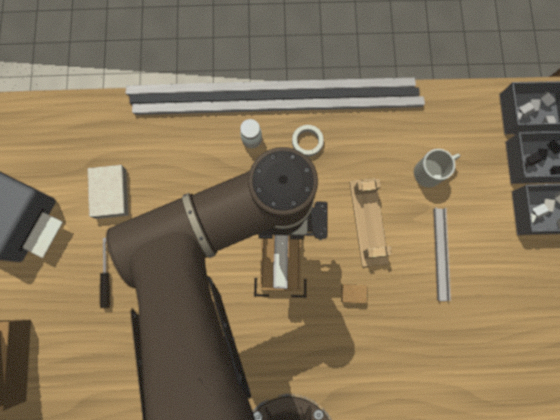

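The lamp is centred over the tray to about 2 mm, level and parallel to it, with its underside at about 0.146 m. The bystanders look unmoved, so I'll hand in the job.

```bash
python3 - <<'E'
from rig import robot
print(abs(robot.read_qvel()).max(),robot.read_grip_width()*88,robot.read_t()); robot.job_done()
E
```

```text
0.10521002204256223 30.173071357236797 27.0333
the job is handed in; nothing more can be done
```

I slid the tray onto the marks and lifted the lamp out of its rack. I handed the job in at about 27 s with the lamp held level and lengthways over the middle of the tray. No verdict is reported, so the numbers below are my own checks.

- **Tray:** I pinched its +y wall and slid it about 16 cm along the bench. The wrist camera put it at (0.501, 0.004), −3.0°, which matches the marks to within 1 mm. The scene camera read about 4 mm and 0.6° off that, still well inside the limits.
- **Lamp:** I gripped it at the balance point, and the grip width read 30 mm. Its ends were centred over the tray to about 2 mm and parallel to it. The top stayed level along the visible length to about 1 mm, and the underside was about 0.146 m above the bench, roughly 10 cm above the rim.
- **Steadiness:** The arm was still, with joint speeds at or below 0.11 as read. The force reading was about 4.4 N downward, which fits the lamp's weight.
- **Bystanders:** They look unmoved in the last pictures. I compared them by eye only and did not measure them.

The only disagreement between checks was a partial top-view tray fit, 28 mm wide instead of 100 mm because the arm blocked the view. I ignored it and used the other two cameras.

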